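# Find the cell with its core by weight and show it to the code reader

## Task

One of the two identical-looking metal cells in the grey rack has its core inside and is the heavier, but only lifting tells: lift the left one (as the robot sees it) clear of the rack, feel its weight, put it back in its seat and let go, then lift the right one and feel it too. Hold the heavier one upright and still over the middle of the code reader's round window, its underside about 3 cm above the glass, and finish while still holding it there, with the lighter one standing in the rack. Do not tip a cell over or touch the reader with one, and leave the other things on the bench where they are.

Things in the scene. Friction and masses are not known exactly. Their poses are not given: they have to be found in the camera images.
- cell_1_center (a point): centre (35 mm above the underside, z up its axis) of one of two identical-looking sealed cells: upright bare aluminium can, 70 mm tall, barrel 40 mm in diameter from 11 to 59 mm above the underside (grasp here), bevelled foot flange 44 mm in diameter, small dark boss on top. Stands in either seat of the rack
- cell_2_center (a point): centre (35 mm above the underside, z up its axis) of one of two identical-looking sealed cells: upright bare aluminium can, 70 mm tall, barrel 40 mm in diameter from 11 to 59 mm above the underside (grasp here), bevelled foot flange 44 mm in diameter, small dark boss on top. Stands in either seat of the rack
- cell_1: the whole cell of point cell_1_center; origin at the centre of its underside. One of the two cells has a core inside and weighs 0.54 to 0.69 kg, the other has none and weighs 0.18 to 0.26 kg; nothing outside shows which
- cell_2: the whole cell of point cell_2_center; origin at the centre of its underside. One of the two cells has a core inside and weighs 0.54 to 0.69 kg, the other has none and weighs 0.18 to 0.26 kg; nothing outside shows which
- seat_left (a point): centre of the floor of the rack's left seat (further to +y). The rack is a fixed grey plastic plate on the bench, 90 x 240 mm, 24 mm high; each seat is a round recess 50 mm wide, 10 mm deep: its floor is 14 mm above the bench, a seated cell's centre 49 mm. Seats 140 mm apart along the rack's long side (y)
- seat_right (a point): centre of the floor of the rack's right seat (the one further to -y); as seat_left
- rack: the fixed rack with the two seats; origin at the centre of its underside; y along its long side
- reader_window (a point): centre of the round glass window (56 mm wide in a black bezel 72 mm wide) in the top of the code reader, at the height of the glass, 45 mm above the bench; z is up. The reader is a fixed grey box, 98 x 98 mm at its foot plate and 45 mm high, with a cable gland on its +x side
- reader: the code reader of point reader_window; origin at the centre of its underside
- tape_ring: bystander: roll of black tape lying flat, 64 x 62 x 19 mm; origin at the centre of its underside
- dropper_bottle: bystander: small amber dropper bottle, 34 mm in diameter, 102 mm tall, standing; origin at the centre of its underside
- nest_block: bystander: small cream plastic nest block with a notch, 32 x 50 x 13 mm; origin at the centre of its underside
There are look-alikes about, which are no part of the job. What is shaped like the cell_2 but blue is not meant.

How it is judged:
By the outcome, as a careful person would: the job done as asked, in the order asked, and still so for the second after the job is handed in, while the arm keeps its last pose, push and grip.
It also fails if it takes over 64 s, if anything falls off the work surface, if the arm or the gripper's body presses on something with over 40 N, if the wrist force passes 120 N, or if a joint passes its speed limit or range.

## Robot

A 7-joint arm with a two-finger parallel gripper is mounted at the origin on a cart in front of the work surface, level with it; the furniture and walls round the work are solid. World frame = base frame: x ahead of the robot, y to its left, z up, the work surface at z = 0. Lengths are in m, angles in rad, forces in N, time in s.
With the tool pointing down it reaches from about 0.4 to 0.85 m from the base axis. Payload 10.4 kg.
Tool frame: the origin (TCP) lies between the finger pads; the fingertips stand 14 mm ahead of it and the grasp point (between the pads) lies 5 mm behind it; z points along the fingers, y is the direction in which the jaws open and shut (so a half turn about z gives the same grasp; the last joint's range is limited). The gripper opens to 87 mm and grips with 3 to 60 N. Pads are 19 mm wide; open, the fingers measure 117 mm over their backs; the gripper's body (75 mm by 190 mm) begins 51 mm behind the grasp point.
Start: joints at [-0.023, 0.332, -0.065, 1.46, 0.022, 1.35, -0.088], TCP at [0.625, 0, 0.237] pointing down, gripper open.
Joint ranges: [-2.6, 2.6], [-0.5, 2.12], [-1.47, 1.34], [0.16, 2.42], [-1.27, 4.41], [0.06, 2.06], [-2.6, 2.6]. Speed limits (rad/s): [2.22, 2.22, 2.79, 2.79, 3.14, 3.14, 3.14].

## Interface

Orientations are given as a unit quaternion [x, y, z, w].
In Python, from bench import readout, camera, calibration, order gives the robot as it stands.
- The arm moves only by the tool apply_moves, never from a script. Its argument "deltas" is a list of rows, each an object with "translation": the shift along the world's x, y, z in m, a list of three; "turn": the turn, a rotation vector about the world's x, y, z in rad, a list of three; "hand": the finger opening in m, from 0 to 0.087. A call has 1 to 5 rows; each row shifts and turns the pose as measured when the row begins; what a row does not reach is not made up. A row lasts 1/10 s, in which the tool goes at most 50 mm and 8.59 degrees, less where a joint would pass 70% of its speed; a pose out of reach is approached as far as the arm can. A call with a gripper value outside its range is refused whole. The fingers move at their own pace and stop on an object; "newtons" is the grip in N (left out, the last holds). Time passes only in rows, so rows that do not move let the fingers close. It gives the time, the measured TCP pose, the force and the opening at its end, in the units of the state.
- readout.read_state(): the state, without advancing time (a new reading comes with each control period).
- camera(name): name is "scene" or "top" or "wrist"; returns the picture (400x640x3 uint8, red, green, blue); there is no depth.
- calibration(name): a dict with "fx", "fy", "cx", "cy" (pixels), "extrinsics" (4x4, takes a point from world to camera coordinates). Camera axes: x right, y down, z forward; pixel columns grow to the right and rows downward; lengths in m; the calibration is good to about 2 mm. A picture is of the moment at which its call begins: read the wrist's pose just before it. calibration takes no time and is no camera call; for the wrist camera it gives the pose at the moment of the call.
- order.close_job(): hands the job in, once; it reports no verdict.
The state is a dict: "time": time; "joint_positions": joint angles; "joint_vel": joint speeds; "joint_torque": joint torques, N m; "ee_pos": TCP position; "eef_rot": TCP orientation; "ft_force": force on the tool from outside, world axes, zero at the start; "torque": the same for the moment, N m; "width": finger opening in m.
Only numpy, scipy, OpenCV 4.12 (cv2) and the standard library are available. Lean on these libraries where they do the work, as an engineer would, in place of code of your own. Each camera call takes 0.05 s, during which the arm holds its last target. There are 200 camera calls.

## Working session

There is one attempt and no reset: what is moved stays moved. The work goes in short steps, Python scripts to look and compute and a tool call to move; the robot and the scene stay as the last step left them, time stands still between calls to the robot, and variables do not carry over. Pictures are saved under pics/ and viewed, about 8 in all and at most 12, crops included, and the job is handed in when it is done.

Besides the shell and the picture viewer there is one more tool, called after ">>>" in YAML: its name, and indented under it one key for each argument. apply_moves: Moves the arm, as the interface text tells. Its arguments: {"type":"object","properties":{"deltas":{"type":"array","items":{"type":"object","properties":{"translation":{"type":"array","items":{"type":"number"}},"turn":{"type":"array","items":{"type":"number"}},"hand":{"type":"number"}}}},"newtons":{"type":"number"}},"required":["deltas"]}

```bash
mkdir -p pics
cat > h.py <<'E'
from bench import readout, camera, calibration, order
import cv2, numpy as np
def snap(n,f,c=None,s=1):
    i=camera(n); j=cv2.cvtColor(i,cv2.COLOR_RGB2BGR)
    cv2.imwrite(f'pics/raw_{f}.png',j)
    if c: j=j[c[1]:c[3],c[0]:c[2]]
    cv2.imwrite(f'pics/{f}.png',cv2.resize(j,None,fx=s,fy=s,interpolation=cv2.INTER_CUBIC)); return i
def back(n,u,v,z,K=None):
    K=K or calibration(n);E=np.array(K['extrinsics']);R,t=E[:3,:3],E[:3,3]
    d=R.T@np.array([(u-K['cx'])/K['fx'],(v-K['cy'])/K['fy'],1]);o=-R.T@t
    return o+d*(z-o[2])/d[2]
def proj(n,p):
    K=calibration(n);E=np.array(K['extrinsics']);q=E[:3,:3]@p+E[:3,3]
    return K['fx']*q[0]/q[2]+K['cx'],K['fy']*q[1]/q[2]+K['cy']
E
python3 - <<'E'
from h import *
a=snap('top','top0');b=snap('scene','scene0')
cv2.imwrite('pics/both.png',cv2.cvtColor(np.hstack([a,b]),cv2.COLOR_RGB2BGR)[:, :]) 
s=readout.read_state();print(s['time'],s['ee_pos'],s['eef_rot'],s['ft_force'],s['width'])
for n in('top','scene'):
  K=calibration(n);E=np.array(K['extrinsics']);print(n,K['fx'],-E[:3,:3].T@E[:3,3],E[:3,:3].round(2).tolist())
E
```

```text
0.1 [6.24668459e-01 1.35800476e-05 2.35870065e-01] [ 7.07096962e-01  7.07116331e-01 -4.44751977e-04 -4.27583369e-04] [-0.56416904 -0.35095732  0.43077777] 0.08705305508480947
top 505.17806376851485 [ 0.36972721 -0.01832558  1.50777705] [[0.01, -1.0, -0.01], [-0.99, -0.01, -0.12], [0.12, 0.01, -0.99]]
scene 370.87658394795085 [-0.0338377   0.41959783  0.5385584 ] [[-0.59, -0.81, 0.01], [-0.45, 0.32, -0.84], [0.67, -0.5, -0.55]]
```

View pics/top0.png

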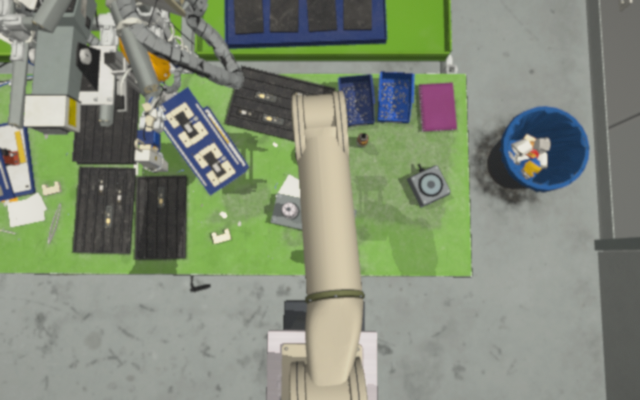

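View pics/scene0.png

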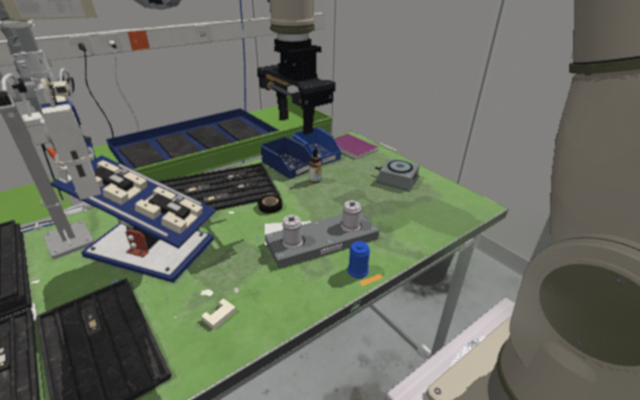

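Top view: left cell at (290,210), reader window at (430,184); the arm hides the right cell. Scene view: left cell (292,232), right cell (352,214). Could be taken for a cell: the blue can at (359,260), which is excluded by colour, and the amber bottle (315,165), which is not metal. I choose the two bare cans in the rack and check them in a crop.

Run:
```python
from h import *
a=cv2.imread('pics/raw_scene0.png')[160:300,250:430];b=cv2.imread('pics/raw_top0.png')[150:240,255:465]
a=cv2.resize(a,None,fx=4,fy=4,interpolation=2)[:, :];b=cv2.resize(b,None,fx=3.42,fy=3.42,interpolation=2)
cv2.imwrite('pics/c1.png',cv2.resize(np.vstack([a,cv2.resize(b,(720,309))]),None,fx=.68,fy=.68))
for n,u,v,z in [('scene',291,219,.084),('scene',351,203,.084),('scene',399,167,.045),('top',290,210,.084),('top',430.5,183.5,.045)]:print(n,u,v,back(n,u,v,z).round(4))
```

```text
scene 291 219 [0.4953 0.0987 0.084 ]
scene 351 203 [ 0.4683 -0.0404  0.084 ]
scene 399 167 [ 0.5711 -0.3066  0.045 ]
top 290 210 [0.4955 0.0888 0.084 ]
top 430.5 183.5 [ 0.5791 -0.3171  0.045 ]
```

View pics/c1.png

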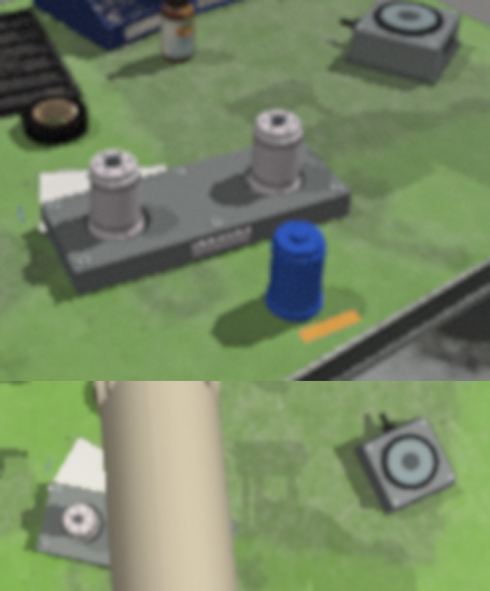

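The crop shows two bare cans in the rack, the reader far right with its window, and the blue can standing just in front of the right seat. I will turn the jaws along the rack so the fingers miss the blue can.

>>> apply_moves:
  deltas:
    - {"translation":[-0.026,0.019,0],"turn":[0,0,0.14],"hand":0.087}
    - {"translation":[-0.026,0.019,0],"turn":[0,0,0.14],"hand":0.087}
    - {"translation":[-0.026,0.019,0],"turn":[0,0,0.14],"hand":0.087}
    - {"translation":[-0.026,0.019,0],"turn":[0,0,0.14],"hand":0.087}
    - {"translation":[-0.026,0.019,0],"turn":[0,0,0.14],"hand":0.087}

```text
time: 0.6
ee_pos: [0.491, 0.0938, 0.2321]
eef_rot: [0.414, 0.91, -0.003, -0.001]
ft_force: [0.0, 0.7, 0.3]
width: 0.087
```

>>> apply_moves:
  deltas:
    - {"translation":[0,0,0],"turn":[0,0,0.14],"hand":0.087}
    - {"translation":[0,0,0],"turn":[0,0,0.14],"hand":0.087}
    - {"translation":[0,0,0],"turn":[0,0,0.14],"hand":0.087}
    - {"translation":[0,0,0],"turn":[0,0,0.14],"hand":0.087}
    - {"translation":[0,0,0],"turn":[0,0,0.14],"hand":0.087}

```text
time: 1.1
ee_pos: [0.4862, 0.0976, 0.2314]
eef_rot: [0.058, 0.998, -0.004, -0.001]
ft_force: [-0.1, -0.6, -0.1]
width: 0.087
```

Run:
```python
from h import *
from scipy.spatial.transform import Rotation as R
import json
s=readout.read_state();print(s['time'],s['ee_pos'],R.from_quat(s['eef_rot']).as_matrix().round(3).tolist(),s['ft_force'],np.round(s['joint_positions'],2))
K=calibration('wrist');snap('wrist','w1')
json.dump({k:np.array(v).tolist() for k,v in K.items()},open('w1.json','w'))
print(back('scene',359,275,.0),back('scene',359,246,.07))
for p in[(.495,.095,.084),(.468,-.042,.084),(.575,-.312,.045)]:print(proj('wrist',np.array(p)))
snap('top','t1',(240,130,480,250),3)
```

```text
1.1 [0.48621561 0.09757991 0.23139553] [[-0.993, 0.116, -0.002], [0.116, 0.993, -0.007], [0.001, -0.008, -1.0]] [-0.14786135 -0.59615148 -0.10790345] [-0.05  0.07 -0.25  1.79  0.02  1.29  1.14]
[0.35266748 0.03088844 0.        ] [0.36103693 0.02970461 0.07      ]
(np.float64(322.668926896808), np.float64(207.87805803071313))
(np.float64(164.88592985783356), np.float64(194.25205257002546))
(np.float64(-33.631747911730656), np.float64(302.4816009475592))
```

View pics/w1.png

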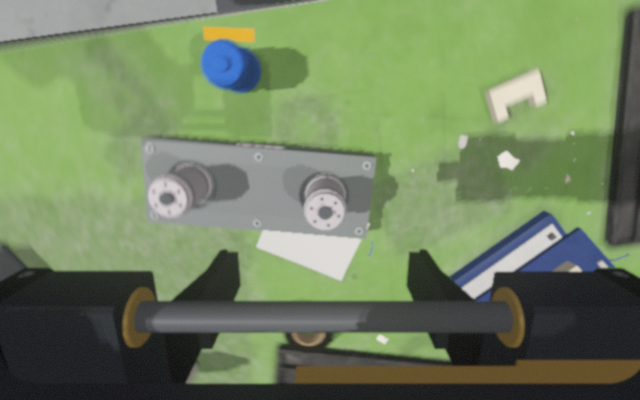

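Wrist view: left cell boss at (326,212), right boss at (167,198), rack screws at (151,148), (366,166), (359,231) and (153,214), blue can at (228,64), clear of both seats.

Run:
```python
from h import *
import json
K=json.load(open('w1.json'))
g=cv2.cvtColor(cv2.imread('pics/raw_w1.png'),cv2.COLOR_BGR2GRAY)
for u,v in[(326,212),(167,198)]:
    print(back('wrist',u,v,.084,K).round(4))
P=[back('wrist',u,v,.024,K) for u,v in[(151,148),(366,166),(359,231),(153,214)]]
print(np.round(P,4),np.mean(P,0))
```

```text
[0.4992 0.0975 0.084 ]
[ 0.4703 -0.0408  0.084 ]
[[ 0.4301 -0.0741  0.024 ]
 [ 0.4736  0.1419  0.024 ]
 [ 0.5441  0.1287  0.024 ]
 [ 0.4994 -0.0906  0.024 ]] [0.48679541 0.02647876 0.024     ]
```

View pics/t1.png

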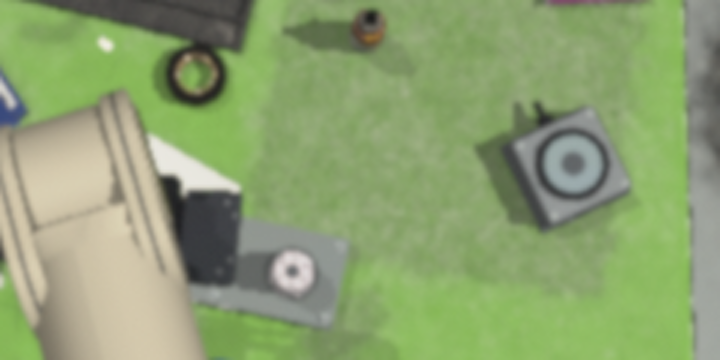

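>>> apply_moves:
  deltas:
    - {"translation":[0.006,-0.001,-0.03],"turn":[0.003,0,-0.04],"hand":0.087}
    - {"translation":[0.006,0,-0.03],"turn":[0.003,0,-0.04],"hand":0.087}
    - {"translation":[0,0,-0.03],"turn":[0,0,0],"hand":0.087}
    - {"translation":[0,0,-0.02],"turn":[0,0,0],"hand":0.087}
    - {"translation":[0,0,0],"turn":[0,0,0],"hand":0.087}

```text
time: 1.7
ee_pos: [0.4986, 0.0963, 0.1182]
eef_rot: [0.114, 0.993, -0.0, -0.0]
ft_force: [-0.8, 0.4, 0.9]
width: 0.0871
```

Run:
```python
from h import *
from scipy.spatial.transform import Rotation as R
s=readout.read_state();print(s['time'],s['ee_pos'],R.from_quat(s['eef_rot']).as_matrix().round(3).tolist(),s['ft_force'])
p=np.array(s['ee_pos'])
for q in[(.499,.0968,.084),(.4703,-.0408,.084),(p[0],p[1],.084)]:print(proj('wrist',np.array(q)))
snap('wrist','w2')
```

```text
1.7 [0.49856885 0.09627207 0.11817249] [[-0.974, 0.227, -0.001], [0.227, 0.974, -0.001], [0.001, -0.001, -1.0]] [-0.84997529  0.39799589  0.86273078]
(np.float64(324.30328074231875), np.float64(251.6567533000009))
(np.float64(79.2912359798784), np.float64(256.76148044414845))
(np.float64(323.2309127286705), np.float64(251.1733991986587))
```

View pics/w2.png

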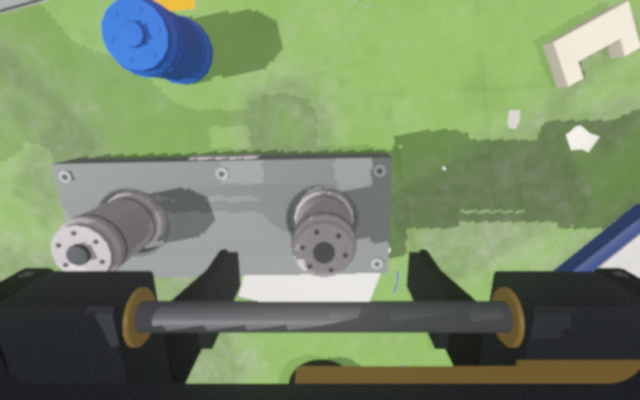

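The left boss is at (324,252), which matches the prediction, centred between the fingers. Next I descend, close and lift.

>>> apply_moves:
  deltas:
    - {"translation":[0,0.0005,-0.025],"turn":[0,0,0],"hand":0.087}
    - {"translation":[0,0,-0.025],"turn":[0,0,0],"hand":0.087}
    - {"translation":[0,0,-0.015],"turn":[0,0,0],"hand":0.087}
    - {"translation":[0,0,-0.003],"turn":[0,0,0],"hand":0.087}
    - {"translation":[0,0,0],"turn":[0,0,0],"hand":0.087}

```text
time: 2.25
ee_pos: [0.5039, 0.098, 0.057]
eef_rot: [0.12, 0.993, 0.001, 0.005]
ft_force: [0.4, -0.4, 0.4]
width: 0.0865
```

>>> apply_moves:
  deltas:
    - {"translation":[0,0,0],"turn":[0,0,0],"hand":0.06}
    - {"translation":[0,0,0],"turn":[0,0,0],"hand":0.045}
    - {"translation":[0,0,0],"turn":[0,0,0],"hand":0.035}
    - {"translation":[0,0,0],"turn":[0,0,0],"hand":0.03}
    - {"translation":[0,0,0],"turn":[0,0,0],"hand":0.03}
  newtons: 35

```text
time: 2.75
ee_pos: [0.5065, 0.0985, 0.0614]
eef_rot: [0.121, 0.993, 0.002, 0.008]
ft_force: [0.0, -0.4, -0.3]
width: 0.0548
```

Run:
```python
from h import *
s=readout.read_state()
for k,v in s.items():print(k,np.round(v,4))
```

```text
time 2.75
joint_positions [-0.069   0.2722 -0.2383  1.9395  0.0828  0.9222  0.9813]
joint_vel [ 0.0013 -0.0059  0.0006 -0.0004  0.0002  0.0011  0.0018]
joint_torque [-5.00000e-04 -5.08931e+01 -1.65830e+00 -3.22572e+01  1.79000e-02
 -2.60000e-03 -1.80000e-03]
ee_pos [0.5065 0.0985 0.0614]
eef_rot [0.1206 0.9927 0.0023 0.0081]
ft_force [ 0.0053 -0.4333 -0.3161]
torque [ 0.1016 -0.0537 -0.0182]
width 0.0548
```

>>> apply_moves:
  deltas:
    - {"translation":[-0.004,-0.001,-0.007],"turn":[0,0.009,0],"hand":0.055}
    - {"translation":[-0.004,-0.001,-0.007],"turn":[0,0.009,0],"hand":0.055}
    - {"translation":[-0.001,0,-0.001],"turn":[0,0.003,0],"hand":0.055}

```text
time: 3.05
ee_pos: [0.4966, 0.0963, 0.0453]
eef_rot: [0.121, 0.993, 0.001, -0.003]
ft_force: [-0.0, -0.2, -0.0]
width: 0.055
```

>>> apply_moves:
  deltas:
    - {"translation":[-0.0005,0,-0.001],"turn":[0,0.001,0],"hand":0.055}

```text
time: 3.15
ee_pos: [0.4957, 0.0962, 0.0438]
eef_rot: [0.121, 0.993, 0.001, -0.004]
ft_force: [0.5, 0.3, -0.3]
width: 0.0546
```

>>> apply_moves:
  deltas:
    - {"translation":[0.0025,0.0005,0.004],"turn":[0,-0.006,0],"hand":0.055}
    - {"translation":[0,0,0],"turn":[0,0,0],"hand":0.045}

```text
time: 3.35
ee_pos: [0.4982, 0.0968, 0.0477]
eef_rot: [0.121, 0.993, 0.001, -0.001]
ft_force: [0.2, 0.0, 0.4]
width: 0.052
```

>>> apply_moves:
  deltas:
    - {"translation":[0,0,0],"turn":[0,0,0],"hand":0.043}

```text
time: 3.45
ee_pos: [0.4984, 0.0968, 0.048]
eef_rot: [0.121, 0.993, 0.001, -0.001]
ft_force: [-0.9, 0.4, 0.3]
width: 0.0471
```

>>> apply_moves:
  deltas:
    - {"translation":[0,0,0],"turn":[0,0,0],"hand":0.035}
    - {"translation":[0,0,0],"turn":[0,0,0],"hand":0.03}
    - {"translation":[0,0,0],"turn":[0,0,0],"hand":0.03}
    - {"translation":[0,0,0],"turn":[0,0,0],"hand":0.03}

```text
time: 3.85
ee_pos: [0.4986, 0.0968, 0.0482]
eef_rot: [0.121, 0.993, 0.001, -0.001]
ft_force: [-0.3, 0.3, -0.1]
width: 0.0393
```

>>> apply_moves:
  deltas:
    - {"translation":[0,0,0.01],"turn":[0,0,0],"hand":0.03}
    - {"translation":[0,0,0.015],"turn":[0,0,0],"hand":0.03}
    - {"translation":[0,0,0.015],"turn":[0,0,0],"hand":0.03}
    - {"translation":[0,0,0.01],"turn":[0,0,0],"hand":0.03}
    - {"translation":[0,0,0.002],"turn":[0,0,0],"hand":0.03}

```text
time: 4.35
ee_pos: [0.4975, 0.0967, 0.1031]
eef_rot: [0.121, 0.993, 0.001, -0.002]
ft_force: [-0.1, -0.1, -1.5]
width: 0.0386
```

>>> apply_moves:
  deltas:
    - {"translation":[0,0,0],"turn":[0,0,0],"hand":0.03}
    - {"translation":[0,0,0],"turn":[0,0,0],"hand":0.03}

```text
time: 4.55
ee_pos: [0.4974, 0.0966, 0.1032]
eef_rot: [0.121, 0.993, 0.001, -0.002]
ft_force: [0.6, 0.5, -1.4]
width: 0.039
```

>>> apply_moves:
  deltas:
    - {"translation":[0,0,0],"turn":[0,0,0],"hand":0.03}
    - {"translation":[0,0,0],"turn":[0,0,0],"hand":0.03}

```text
time: 4.75
ee_pos: [0.4968, 0.0965, 0.1021]
eef_rot: [0.12, 0.993, 0.001, -0.003]
ft_force: [0.0, -0.4, -2.0]
width: 0.0391
```

>>> apply_moves:
  deltas:
    - {"translation":[0,0,0],"turn":[0,0,0],"hand":0.03}
    - {"translation":[0,0,0],"turn":[0,0,0],"hand":0.03}

```text
time: 4.95
ee_pos: [0.4963, 0.0964, 0.1015]
eef_rot: [0.12, 0.993, 0.0, -0.003]
ft_force: [0.4, -0.8, -1.7]
width: 0.039
```

Run:
```python
from h import *
for i in range(3): s=readout.read_state();print(np.round(s['ft_force'],2),np.round(s['ee_pos'],4),np.round(s['eef_rot'],4),s['width'],s['time']);snap('scene',f's{i}',(240,120,460,300),3)
```

```text
[ 0.36 -0.78 -1.74] [0.4963 0.0964 0.1015] [ 1.205e-01  9.927e-01  4.000e-04 -3.200e-03] 0.03902118285871974 4.95
[ 0.06 -0.38 -1.29] [0.4963 0.0964 0.1015] [ 1.205e-01  9.927e-01  4.000e-04 -3.200e-03] 0.03927545866715803 5.0
[-0.43  0.23 -1.55] [0.4964 0.0964 0.1016] [ 1.205e-01  9.927e-01  4.000e-04 -3.100e-03] 0.039047402924496065 5.05
```

View pics/s2.png

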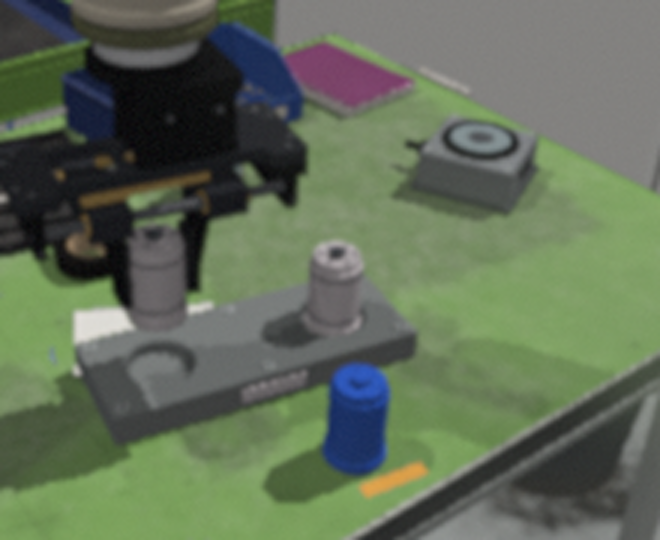

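The left cell is lifted clear (the empty left seat shows at about (160,365) in the crop). It weighs about 1.65 N ≈ 0.17 kg, so it is the light one. Now I put it back.

>>> apply_moves:
  deltas:
    - {"translation":[0.002,0.0004,-0.01],"turn":[0,-0.005,0],"hand":0.03}
    - {"translation":[0,0,-0.015],"turn":[0,0,0],"hand":0.03}
    - {"translation":[0,0,-0.006],"turn":[0,0,0],"hand":0.03}

```text
time: 5.4
ee_pos: [0.4994, 0.097, 0.0695]
eef_rot: [0.121, 0.993, 0.001, 0.001]
ft_force: [-0.5, 0.7, -2.3]
width: 0.0392
```

>>> apply_moves:
  deltas:
    - {"translation":[0,0,0],"turn":[0,0,0],"hand":0.03}

```text
time: 5.5
ee_pos: [0.4988, 0.0969, 0.0684]
eef_rot: [0.121, 0.993, 0.001, 0.0]
ft_force: [0.8, -0.4, -2.3]
width: 0.0389
```

>>> apply_moves:
  deltas:
    - {"translation":[0,0,-0.01],"turn":[0,0,0],"hand":0.03}
    - {"translation":[0,0,-0.005],"turn":[0,0,0],"hand":0.03}
    - {"translation":[0,0,-0.001],"turn":[0,0,0],"hand":0.03}

```text
time: 5.8
ee_pos: [0.4991, 0.097, 0.0515]
eef_rot: [0.12, 0.993, 0.001, 0.0]
ft_force: [-0.5, 0.2, -1.3]
width: 0.0392
```

>>> apply_moves:
  deltas:
    - {"translation":[0,0,-0.001],"turn":[0,0,0],"hand":0.03}

```text
time: 5.9
ee_pos: [0.4991, 0.097, 0.0504]
eef_rot: [0.12, 0.993, 0.001, 0.0]
ft_force: [-0.2, -0.2, -1.9]
width: 0.0392
```

>>> apply_moves:
  deltas:
    - {"translation":[0,0,-0.0015],"turn":[0,0,0],"hand":0.03}
    - {"translation":[0,0,-0.001],"turn":[0,0,0],"hand":0.03}

```text
time: 6.1
ee_pos: [0.4995, 0.0971, 0.0482]
eef_rot: [0.12, 0.993, 0.001, 0.001]
ft_force: [-1.6, -1.5, 6.0]
width: 0.0391
```

>>> apply_moves:
  deltas:
    - {"translation":[0,0,-0.0006],"turn":[0,0,0],"hand":0.03}

```text
time: 6.2
ee_pos: [0.4995, 0.097, 0.0481]
eef_rot: [0.121, 0.993, 0.001, 0.001]
ft_force: [-5.0, -0.1, 11.1]
width: 0.0391
```

Seated (contact at the original height). I release and rise.

>>> apply_moves:
  deltas:
    - {"translation":[0,0,0.0003],"turn":[0,0,0],"hand":0.044}
    - {"translation":[0,0,0],"turn":[0,0,0],"hand":0.055}
    - {"translation":[0,0,0],"turn":[0,0,0],"hand":0.07}
    - {"translation":[0,0,0],"turn":[0,0,0],"hand":0.087}
    - {"translation":[0,0,0],"turn":[0,0,0],"hand":0.087}

```text
time: 6.7
ee_pos: [0.5007, 0.0974, 0.0495]
eef_rot: [0.121, 0.993, 0.001, 0.002]
ft_force: [-0.6, 0.4, 0.6]
width: 0.0677
```

>>> apply_moves:
  deltas:
    - {"translation":[0,0,0],"turn":[0,0,0],"hand":0.087}
    - {"translation":[0,0,0.02],"turn":[0,0,0],"hand":0.087}
    - {"translation":[0,0,0.03],"turn":[0,0,0],"hand":0.087}
    - {"translation":[0,0,0.03],"turn":[0,0,0],"hand":0.087}
    - {"translation":[0,0,0],"turn":[0,0,0],"hand":0.087}

```text
time: 7.2
ee_pos: [0.4995, 0.0972, 0.1313]
eef_rot: [0.12, 0.993, 0.001, 0.001]
ft_force: [0.2, -1.0, -0.9]
width: 0.0866
```

>>> apply_moves:
  deltas:
    - {"translation":[-0.006,-0.03,0],"turn":[0,0,0],"hand":0.087}
    - {"translation":[-0.008,-0.04,0],"turn":[0,0,0],"hand":0.087}
    - {"translation":[-0.008,-0.04,0],"turn":[0,0,0],"hand":0.087}
    - {"translation":[-0.006,-0.022,0],"turn":[0,0,0],"hand":0.087}
    - {"translation":[0,0,0],"turn":[0,0,0],"hand":0.087}

```text
time: 7.7
ee_pos: [0.4697, -0.0379, 0.1306]
eef_rot: [0.119, 0.993, 0.002, 0.001]
ft_force: [0.4, -0.4, 0.2]
width: 0.0872
```

Run:
```python
from h import *
s=readout.read_state();print(s['time'],s['ee_pos'],s['eef_rot'],s['ft_force'])
p=np.array(s['ee_pos'])
for q in[(.499,.0968,.084),(.4703,-.0408,.084),(p[0],p[1],.084)]:print(proj('wrist',np.array(q)))
snap('wrist','w3')
```

```text
7.7 [ 0.46973801 -0.0379161   0.13057259] [0.11888191 0.99290599 0.00170864 0.00136615] [ 0.43554998 -0.38718567  0.22758386]
(np.float64(551.3487968700338), np.float64(236.96278349129238))
(np.float64(318.39687489515615), np.float64(244.30317950465582))
(np.float64(322.80716296644897), np.float64(242.4241168784046))
```

View pics/w3.png

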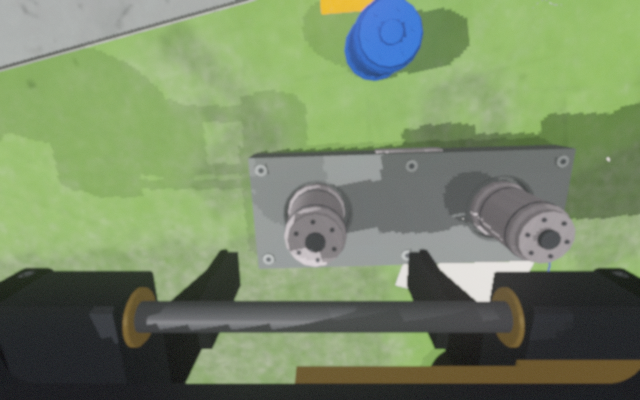

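The left cell stands in its seat (549,239). The right boss is at (315,242), so the cell is at about (0.469, -0.043). Now I descend.

>>> apply_moves:
  deltas:
    - {"translation":[-0.0005,-0.005,-0.02],"turn":[0,0,0],"hand":0.087}
    - {"translation":[0,0,-0.02],"turn":[0,0,0],"hand":0.087}
    - {"translation":[0,0,-0.015],"turn":[0,0,0],"hand":0.087}
    - {"translation":[0,0,-0.005],"turn":[0,0,0],"hand":0.087}

```text
time: 8.15
ee_pos: [0.4712, -0.0372, 0.0689]
eef_rot: [0.116, 0.993, 0.003, 0.003]
ft_force: [0.3, 0.7, -0.5]
width: 0.0873
```

>>> apply_moves:
  deltas:
    - {"translation":[0,0,0],"turn":[0,0,0],"hand":0.087}

```text
time: 8.25
ee_pos: [0.4709, -0.0361, 0.0682]
eef_rot: [0.115, 0.993, 0.003, 0.002]
ft_force: [0.1, -0.2, -0.4]
width: 0.0873
```

>>> apply_moves:
  deltas:
    - {"translation":[-0.001,-0.004,-0.008],"turn":[-0.003,0.003,0],"hand":0.087}
    - {"translation":[-0.001,-0.002,-0.008],"turn":[-0.003,0.003,0],"hand":0.08}

```text
time: 8.45
ee_pos: [0.4703, -0.0414, 0.053]
eef_rot: [0.115, 0.993, -0.0, 0.001]
ft_force: [0.1, -0.4, -0.2]
width: 0.0844
```

>>> apply_moves:
  deltas:
    - {"translation":[0,0,-0.002],"turn":[0,0,0],"hand":0.07}

```text
time: 8.55
ee_pos: [0.47, -0.0415, 0.0503]
eef_rot: [0.115, 0.993, -0.0, 0.0]
ft_force: [0.1, -0.6, 0.3]
width: 0.0784
```

>>> apply_moves:
  deltas:
    - {"translation":[-0.0005,-0.001,-0.0015],"turn":[0,0,0],"hand":0.06}
    - {"translation":[0,0,0],"turn":[0,0,0],"hand":0.05}
    - {"translation":[0,0,0],"turn":[0,0,0],"hand":0.05}

```text
time: 8.85
ee_pos: [0.4696, -0.0427, 0.0488]
eef_rot: [0.115, 0.993, -0.0, 0.0]
ft_force: [-0.2, 0.9, -0.4]
width: 0.056
```

>>> apply_moves:
  deltas:
    - {"translation":[0,0,0],"turn":[0,0,0],"hand":0.05}

```text
time: 8.95
ee_pos: [0.4698, -0.0427, 0.049]
eef_rot: [0.115, 0.993, -0.0, 0.001]
ft_force: [1.8, -0.2, -0.4]
width: 0.0528
```

>>> apply_moves:
  deltas:
    - {"translation":[0,0,0],"turn":[0,0,0],"hand":0.044}
    - {"translation":[0,0,0],"turn":[0,0,0],"hand":0.035}
    - {"translation":[0,0,0],"turn":[0,0,0],"hand":0.03}
    - {"translation":[0,0,0],"turn":[0,0,0],"hand":0.03}
    - {"translation":[0,0,0],"turn":[0,0,0],"hand":0.03}
  newtons: 45

```text
time: 9.45
ee_pos: [0.4701, -0.0429, 0.0495]
eef_rot: [0.115, 0.993, -0.0, 0.001]
ft_force: [-0.1, -0.8, -0.5]
width: 0.0389
```

>>> apply_moves:
  deltas:
    - {"translation":[0,0,0],"turn":[0,0,0],"hand":0.03}

```text
time: 9.55
ee_pos: [0.47, -0.0429, 0.0494]
eef_rot: [0.115, 0.993, -0.0, 0.001]
ft_force: [0.6, -0.5, -0.5]
width: 0.039
```

>>> apply_moves:
  deltas:
    - {"translation":[0,0,0.01],"turn":[0,0,0],"hand":0.03}
    - {"translation":[0,0,0.015],"turn":[0,0,0],"hand":0.03}
    - {"translation":[0,0,0.02],"turn":[0,0,0],"hand":0.03}
    - {"translation":[0,0,0.02],"turn":[0,0,0],"hand":0.03}
    - {"translation":[0,0,0.002],"turn":[0,0,0],"hand":0.03}

```text
time: 10.05
ee_pos: [0.4659, -0.0424, 0.1172]
eef_rot: [0.115, 0.993, -0.001, -0.004]
ft_force: [-0.3, -0.5, -6.1]
width: 0.0387
```

>>> apply_moves:
  deltas:
    - {"translation":[0,0,0],"turn":[0,0,0],"hand":0.03}
    - {"translation":[0,0,0],"turn":[0,0,0],"hand":0.03}

```text
time: 10.25
ee_pos: [0.465, -0.0424, 0.1163]
eef_rot: [0.115, 0.993, -0.001, -0.004]
ft_force: [-0.0, -0.4, -7.2]
width: 0.0393
```

>>> apply_moves:
  deltas:
    - {"translation":[0,0,0],"turn":[0,0,0],"hand":0.03}
    - {"translation":[0,0,0],"turn":[0,0,0],"hand":0.03}

```text
time: 10.45
ee_pos: [0.4639, -0.0423, 0.1145]
eef_rot: [0.115, 0.993, -0.001, -0.006]
ft_force: [0.0, -0.1, -6.2]
width: 0.0387
```

Run:
```python
from h import *
for i in range(2): s=readout.read_state();print(np.round(s['ft_force'],2),np.round(s['ee_pos'],4),np.round(s['eef_rot'],4),s['width'],s['time']);snap('top',f't2{i}',(400,155,460,215),8)
# reader window from the unobstructed top views: fit ellipse to dark bezel/bright glass edge
im=cv2.imread('pics/raw_top0.png')[155:215,400:460];big=cv2.resize(im,None,fx=8,fy=8,interpolation=cv2.INTER_CUBIC)
g=cv2.cvtColor(big,cv2.COLOR_BGR2GRAY);cs,_=cv2.findContours((g<85).astype('uint8'),cv2.RETR_CCOMP,cv2.CHAIN_APPROX_NONE)
for c in cs:
    if len(c)>150:
        (x,y),(a,b),t=cv2.fitEllipse(c);u,v=400+(x+.5)/8-.5,155+(y+.5)/8-.5
        print('top ell',u,v,a/8,b/8,back('top',u,v,.045).round(4))
im=cv2.imread('pics/raw_scene0.png')[140:200,365:435];big=cv2.resize(im,None,fx=8,fy=8,interpolation=cv2.INTER_CUBIC);cv2.imwrite('pics/rs.png',big)
g=cv2.cvtColor(big,cv2.COLOR_BGR2GRAY)
for th in(60,75,90):
  cs,_=cv2.findContours((g<th).astype('uint8'),cv2.RETR_CCOMP,cv2.CHAIN_APPROX_NONE)
  for c in cs:
    if len(c)>150:
        (x,y),(a,b),t=cv2.fitEllipse(c);u,v=365+(x+.5)/8-.5,140+(y+.5)/8-.5
        print('scene ell',th,u,v,a/8,b/8,back('scene',u,v,.045).round(4))
print(back('top',290.2,210.2,.084))
```

```text
[ 0.   -0.15 -6.18] [ 0.4639 -0.0423  0.1145] [ 1.146e-01  9.934e-01 -7.000e-04 -5.600e-03] 0.03865200046685727 10.45
[-0.89  0.63 -5.85] [ 0.4638 -0.0423  0.1145] [ 1.146e-01  9.934e-01 -7.000e-04 -5.700e-03] 0.0390582710055031 10.5
top ell 413.4342632293701 189.98712158203125 4.111843585968018 46.03573226928711 [ 0.5597 -0.2672  0.045 ]
top ell 430.0625705718994 184.35130500793457 22.820253372192383 23.951431274414062 [ 0.5766 -0.3158  0.045 ]
top ell 430.6325378417969 184.06751441955566 20.723567962646484 21.106794357299805 [ 0.5774 -0.3175  0.045 ]
top ell 420.5717086791992 168.62047863006592 6.388809680938721 7.661277770996094 [ 0.6229 -0.289   0.045 ]
scene ell 60 399.70716094970703 166.15783500671387 11.337166786193848 23.34891128540039 [ 0.5734 -0.3119  0.045 ]
scene ell 75 388.3920135498047 183.91721725463867 4.1695170402526855 41.94905471801758 [ 0.5226 -0.2162  0.045 ]
scene ell 75 399.69801330566406 166.15511894226074 12.014998435974121 23.63690948486328 [ 0.5734 -0.3119  0.045 ]
scene ell 90 394.2346820831299 179.3102035522461 24.11400604248047 46.2977180480957 [ 0.5305 -0.2459  0.045 ]
scene ell 90 399.637638092041 166.26755332946777 12.53847599029541 24.136194229125977 [ 0.5731 -0.3112  0.045 ]
scene ell 90 367.86306715011597 146.60199451446533 7.528237819671631 10.004876136779785 [ 0.72   -0.3257  0.045 ]
[0.49495766 0.08820177 0.084     ]
```

The right cell weighs about 6.2 N (≈0.64 kg), so it is the heavy one. I carry it towards the reader (window estimates: top (0.577,-0.317), scene (0.573,-0.312)) and refine with the wrist camera.

>>> apply_moves:
  deltas:
    - {"translation":[0.005,-0.01,0.008],"turn":[0,-0.004,0],"hand":0.03}
    - {"translation":[0.011,-0.02,0.008],"turn":[0,-0.004,0],"hand":0.03}
    - {"translation":[0.012,-0.022,0.008],"turn":[0,-0.003,0],"hand":0.03}
    - {"translation":[0.012,-0.022,0.006],"turn":[0,0,0],"hand":0.03}
    - {"translation":[0.012,-0.022,0.004],"turn":[0,0,0],"hand":0.03}

```text
time: 11.05
ee_pos: [0.5171, -0.1416, 0.1511]
eef_rot: [0.112, 0.994, -0.0, -0.0]
ft_force: [0.2, 1.0, -7.0]
width: 0.0391
```

>>> apply_moves:
  deltas:
    - {"translation":[0.012,-0.022,0.002],"turn":[0,0,0],"hand":0.03}
    - {"translation":[0.012,-0.022,0.002],"turn":[0,0,0],"hand":0.03}
    - {"translation":[0.012,-0.022,0.002],"turn":[0,0,0],"hand":0.03}
    - {"translation":[0.01,-0.015,0],"turn":[0,0,0],"hand":0.03}
    - {"translation":[0.003,-0.005,0],"turn":[0,0,0],"hand":0.03}

```text
time: 11.55
ee_pos: [0.5689, -0.2401, 0.1601]
eef_rot: [0.115, 0.993, -0.002, 0.002]
ft_force: [-1.2, -0.2, -7.2]
width: 0.0394
```

Run:
```python
from h import *
import json
s=readout.read_state();print(s['time'],np.round(s['ee_pos'],4),np.round(s['eef_rot'],4),s['ft_force'])
K=calibration('wrist');snap('wrist','w4');json.dump({k:np.array(v).tolist() for k,v in K.items()},open('w4.json','w'))
```

```text
11.55 [ 0.5689 -0.2401  0.1601] [ 0.1145  0.9934 -0.0024  0.0016] [-1.24622247 -0.16168094 -7.22361441]
```

View pics/w4.png

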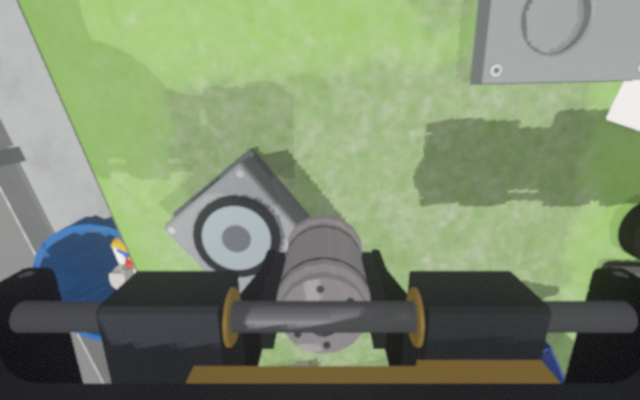

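The reader window is fully visible, with its centre at about (236,237); the held cell is upright at (322,285), and the empty right seat is at the top right.

Run:
```python
from h import *
import json
K=json.load(open('w4.json'))
im=cv2.imread('pics/raw_w4.png')[180:290,180:295];g=cv2.cvtColor(cv2.resize(im,None,fx=4,fy=4,interpolation=2),cv2.COLOR_BGR2GRAY)
for th in(60,75,90):
  cs,_=cv2.findContours((g<th).astype('uint8'),cv2.RETR_CCOMP,cv2.CHAIN_APPROX_NONE)
  for c in cs:
    (x,y),(a,b),t=cv2.fitEllipse(c) if len(c)>120 else ((0,0),(0,0),0)
    if 60<a/4<130 and b/a<1.3:
        u,v=180+(x+.5)/4-.5,180+(y+.5)/4-.5;print(th,u,v,a/4,b/4,back('wrist',u,v,.045,K).round(4))
for p in [(236,237)]:print(back('wrist',*p,.045,K))
# edge points of glass, for size check
for p in [(198,237),(274,237)]:print(back('wrist',*p,.045,K))
# rack seat right check
print(back('wrist',556,17,.024,K))
```

```text
75 234.033935546875 246.9134750366211 90.7459945678711 101.98905181884766 [ 0.5847 -0.3195  0.045 ]
90 234.9780158996582 247.07835388183594 95.98833465576172 109.02318572998047 [ 0.585  -0.3188  0.045 ]
90 235.62541961669922 237.3615837097168 65.48670959472656 72.36036682128906 [ 0.5769 -0.3157  0.045 ]
[ 0.57662728 -0.31532232  0.045     ]
[ 0.56962987 -0.34552858  0.045     ]
[ 0.58361826 -0.28514377  0.045     ]
[ 0.47164407 -0.04443978  0.024     ]
```

>>> apply_moves:
  deltas:
    - {"translation":[0.002,-0.018,-0.003],"turn":[0.003,0.001,0],"hand":0.03}
    - {"translation":[0.002,-0.022,-0.004],"turn":[0.002,0.001,0],"hand":0.03}
    - {"translation":[0.001,-0.02,-0.004],"turn":[0,0,0],"hand":0.03}
    - {"translation":[0.001,-0.008,-0.002],"turn":[0,0,0],"hand":0.03}
    - {"translation":[0,0,0],"turn":[0,0,0],"hand":0.03}

```text
time: 12.1
ee_pos: [0.5742, -0.3071, 0.1468]
eef_rot: [0.113, 0.994, 0.001, -0.001]
ft_force: [0.8, 0.9, -6.5]
width: 0.0389
```

>>> apply_moves:
  deltas:
    - {"translation":[0,0,0],"turn":[0,0,0],"hand":0.03}

```text
time: 12.2
ee_pos: [0.5743, -0.306, 0.1469]
eef_rot: [0.112, 0.994, 0.002, -0.001]
ft_force: [0.6, 0.2, -6.6]
width: 0.0387
```

>>> apply_moves:
  deltas:
    - {"translation":[0.001,-0.005,-0.008],"turn":[-0.002,0,0],"hand":0.03}
    - {"translation":[0.001,-0.004,-0.01],"turn":[-0.001,0,0],"hand":0.03}
    - {"translation":[0,-0.001,-0.007],"turn":[0,0,0],"hand":0.03}
    - {"translation":[0,0,-0.002],"turn":[0,0,0],"hand":0.03}

```text
time: 12.6
ee_pos: [0.5773, -0.3131, 0.1181]
eef_rot: [0.11, 0.994, 0.001, -0.0]
ft_force: [0.6, 0.1, -6.2]
width: 0.0389
```

>>> apply_moves:
  deltas:
    - {"translation":[0,0,0],"turn":[0,0,0],"hand":0.03}

```text
time: 12.7
ee_pos: [0.5771, -0.3127, 0.1173]
eef_rot: [0.11, 0.994, 0.001, -0.001]
ft_force: [0.6, 1.0, -7.0]
width: 0.0386
```

>>> apply_moves:
  deltas:
    - {"translation":[0,-0.0025,-0.004],"turn":[-0.001,0,0],"hand":0.03}
    - {"translation":[0,-0.0005,-0.001],"turn":[0,0,0],"hand":0.03}
    - {"translation":[0,0,0],"turn":[0,0,0],"hand":0.03}

```text
time: 13.0
ee_pos: [0.5773, -0.3158, 0.1121]
eef_rot: [0.11, 0.994, 0.001, -0.001]
ft_force: [0.3, -0.7, -6.8]
width: 0.0388
```

>>> apply_moves:
  deltas:
    - {"translation":[0,0,0],"turn":[0,0,0],"hand":0.03}

```text
time: 13.1
ee_pos: [0.5773, -0.3159, 0.1123]
eef_rot: [0.11, 0.994, 0.0, -0.0]
ft_force: [-0.4, -0.4, -6.7]
width: 0.0391
```

Run:
```python
from h import *
s=readout.read_state();print(s['time'],np.round(s['ee_pos'],4),np.round(s['eef_rot'],4),s['ft_force'],np.round(s['joint_vel'],4))
a=camera('wrist');b=camera('scene')
p=np.array(s['ee_pos']);bot=p-[0,0,.0354]
for q in[bot,bot+[0,0,.07],[.5769,-.3157,.045]]:print('scene',proj('scene',np.array(q)),'wrist',proj('wrist',np.array(q)))
A=a[100:400,160:480];B=cv2.resize(b[90:240,330:490],None,fx=2,fy=2,interpolation=2)
cv2.imwrite('pics/fin.png',cv2.cvtColor(np.hstack([A,B]),cv2.COLOR_RGB2BGR))
cv2.imwrite('pics/raw_sf.png',cv2.cvtColor(b,cv2.COLOR_RGB2BGR))
```

```text
13.1 [ 0.5773 -0.3159  0.1123] [ 1.102e-01  9.939e-01  4.000e-04 -5.000e-04] [-0.38910253 -0.44691977 -6.71626248] [ 0.0006 -0.0008 -0.0011 -0.0026 -0.0002 -0.0004 -0.0004]
scene (np.float64(401.1388298775197), np.float64(155.04390689133987)) wrist (np.float64(322.96588821458516), np.float64(250.09003499506684))
scene (np.float64(404.52124474773916), np.float64(131.43931363549723)) wrist (np.float64(323.1411656088434), np.float64(325.55645105912856))
scene (np.float64(399.74161259741203), np.float64(165.30382114665105)) wrist (np.float64(323.06526439952444), np.float64(229.61722111709292))
```

View pics/fin.png

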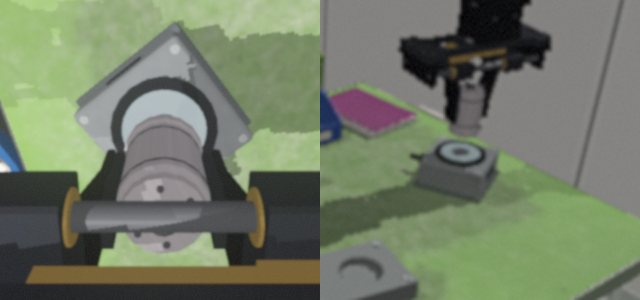

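>>> apply_moves:
  deltas:
    - {"translation":[0,0,-0.0013],"turn":[0,0,0],"hand":0.03}
    - {"translation":[0,0,0],"turn":[0,0,0],"hand":0.03}
    - {"translation":[0,0,0],"turn":[0,0,0],"hand":0.03}

```text
time: 13.5
ee_pos: [0.5776, -0.3158, 0.1114]
eef_rot: [0.11, 0.994, 0.0, -0.0]
ft_force: [0.2, 0.4, -6.9]
width: 0.039
```

Run:
```python
from h import *
s=readout.read_state();print(s['time'],np.round(s['ee_pos'],4),np.round(s['eef_rot'],4),np.round(s['ft_force'],1),np.abs(s['joint_vel']).max())
a=camera('wrist')
p=np.array(s['ee_pos'])
j=cv2.cvtColor(a,cv2.COLOR_RGB2BGR)
for q,c in[((p[0],p[1],p[2]-.0354+.003),(0,0,255)),((.5769,-.3157,.045),(255,0,0))]:
  for r in((.022,) if c[2] else (.028,.036)):
    pts=np.array([proj('wrist',np.array(q)+[r*np.cos(t),r*np.sin(t),0]) for t in np.linspace(0,6.28,60)])
    cv2.polylines(j,[np.int32(pts*16)],True,c,1,cv2.LINE_AA,4)
cv2.imwrite('pics/fin2.png',cv2.resize(j[150:370,220:430],None,fx=2.5,fy=2.5))
```

```text
13.5 [ 0.5776 -0.3158  0.1114] [ 1.102e-01  9.939e-01  4.000e-04 -1.000e-04] [ 0.2  0.4 -6.9] 0.0014467594694033501
```

View pics/fin2.png

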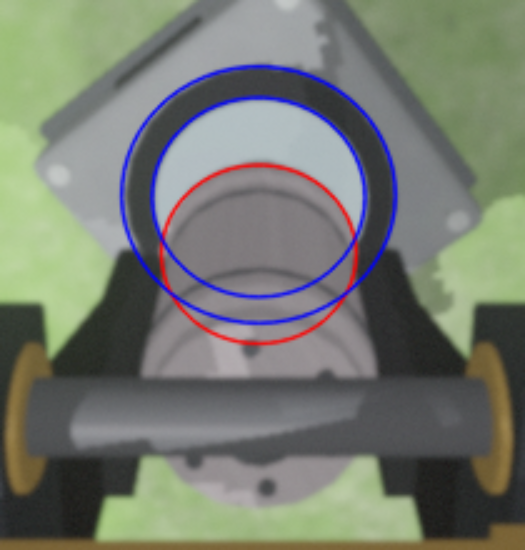

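The model circles match the window, bezel and cell foot (foot edge at about (258,163) in the crop). The cell is centred, upright and still, with its underside about 31 mm above the glass.

```bash
python3 -c "
from bench import order
print(order.close_job())"
```

```text
the job is handed in; nothing more can be done
None
```

I lifted both cells in the order asked and handed the job in at about 13.5 s, with the heavier one held over the reader's window.

- **Left cell:** it pulled about 1.3–2.3 N when lifted clear (roughly 0.17–0.2 kg), so it is the lighter. I put it back in its seat and let go. A later wrist picture showed it standing upright there.
- **Right cell:** it pulled about 6–7 N (roughly 0.65 kg), so it is the heavier.
- **Final hold:** the heavier cell was upright to within 0.1° and practically still. Its underside was about 31 mm above the glass, and the measured window centre was less than 1 mm from the gripper's position. The window and cell outlines I drew on the last wrist picture matched what it showed.

**Disagreements:**
- The first scene and top-camera estimates of the window differed by about 6 mm. I used the close wrist view, which lay between them.
- The arm drifted by a few millimetres between moves, which I corrected each time.
- The left cell was set down with a brief push of about 11 N before release.

I saw no contact with the reader, the blue can or anything else on the bench. I took no final close look at the other bench items.

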